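# Put the mail-desk hand stamps back in their rests

## Robot

A 6-joint arm with a two-finger parallel gripper is mounted at the origin on the work surface. World frame = base frame: x ahead of the robot, y to its left, z up, the work surface at z = 0. Lengths are in m, angles in rad, forces in N, time in s.
With the tool pointing down it reaches from about 0.35 to 0.775 m from the base axis. Payload 5.5 kg.
Tool frame: the origin (TCP) lies at the very end of the fingers, on their centre line; the grasp point (between the pads) lies 19 mm behind it; z points along the fingers, x is the direction in which the jaws open and shut, and the axes are right-handed (so a half turn about z gives the same grasp; the last joint's range is limited). The gripper opens to 85 mm and grips with 20 to 120 N. Pads are 22 mm wide; open, the fingers measure 114 mm over their backs; the gripper's body (76 mm by 85 mm) begins 54 mm behind the grasp point. The pads swing forward as they close: fully open they stand 13 mm farther back than shut.
Start: joints at [-1.419, 0.313, 0.046, 1.304, 0, 1.431], TCP at [0.165, -0.551, 0.231] pointing down, gripper open.
Joint ranges: [-2.76, 2.76], [-0.86, 1.69], [-1.03, 1.26], [-2.2, 2.34], [-1.47, 1.5], [-3.14, 3.14]. Speed limits (rad/s): [2.57, 2.57, 3.14, 3.14, 3.14, 3.14].

## Interface

Orientations are given as a unit quaternion [w, x, y, z].
In Python, from workcell import monitor, eyes, ticket gives the robot as it stands.
- The arm moves only by the tool send_rows, never from a script. Its argument "targets" is a list of rows, each a list of 5 numbers: the shift along the world's x, y, z in m, then the turn about the world's z in degrees, then the closure in counts, from 0 (fully open) to 255 (shut). A call has 1 to 12 rows; each row shifts and turns the commanded pose from where the row before left it; what a row does not reach is not made up. A row lasts 1/10 s, in which the tool goes at most 50 mm and 8.59 degrees, less where a joint would pass 70% of its speed; a pose out of reach is approached as far as the arm can. A call is refused whole if a number of a shift passes 0.05 or a number of a turn 8.59, either way. A call with a gripper value outside its range is refused whole. The fingers move at their own pace and stop on an object; "newtons" is the grip in N (left out, the last holds). Time passes only in rows, so rows that do not move let the fingers close. It gives the time, the measured TCP pose, the force and the opening at its end, in the units of the state.
- monitor.get_state(): the state, without advancing time (a new reading comes with each control period).
- eyes.read_camera(name): name is "scene" or "top"; returns a dict with "img" (420x560x3 uint8, red, green, blue), "z_map" (420x560 float32, m along the optical axis (not along the pixel's ray), 0 where there is no reading), "camera_matrix" (3x3 intrinsics, pixels), "k1" (the pictures are not rectified: a ray, as slopes to the right and down, at radius r is drawn at 1 + k1 r^2 times it, then the intrinsics apply), "pose" (4x4, takes a point from camera to world coordinates). Camera axes: x right, y down, z forward; pixel columns grow to the right and rows downward; lengths in m; the calibration is good to about 2 mm. A picture is of the moment at which its call begins.
- ticket.hand_in(): hands the job in, once; it reports no verdict.
Trained networks look in the newest picture that a camera, given by its name, has taken for a name from the list of things; names that differ only in an ending like _2 or _b are one class to them, and where a whole thing is asked for, a point or a joint stands for the part that bears it (a point fixed in the world has none). Each returns a list of dicts, best first, with "conf" (0 to 1); they miss things now and then, are a little off and sometimes report something else, mostly with a low value. They report only what shows in the picture. A call takes as long as a camera call. They do not tell look-alikes from the thing itself.
- eyes.spot_in(name, camera): "xyz" ([x, y, z] in m, in world coordinates, good to about 4 mm: the middle of the surface that is visible of it).
- eyes.tip_of(name, camera): "xyz" ([x, y, z] in m, in world coordinates, good to about 4 mm: a listed point, or the origin of a listed thing).
The state is a dict: "clock": time; "joint_pos": joint angles; "qvel": joint speeds; "tau": joint torques, N m; "tcp_pos": TCP position; "orientation": TCP orientation; "wrist_force": force on the tool from outside, world axes, zero at the start; "ft_torque": the same for the moment, N m; "finger_gap": finger opening in m.
Only numpy, scipy, OpenCV 4.12 (cv2) and the standard library are available. Lean on these libraries where they do the work, as an engineer would, in place of code of your own. Each camera call takes 0.05 s, during which the arm holds its last target.

## Task

Put the four hand stamps away, each upright in the rest that matches the shape and size of its foot: the two round ones and the long narrow one each flat inside its own plastic dish, and the arch-shaped one fully home in the die-cut foam pocket, turned the way it fits. Set them down without dropping them or tipping any over, and leave the stapler and the glue stick where they are.

Things in the scene. Friction and masses are not known exactly. Their poses are not given: they have to be found in the camera images.
- big_round_mid (a point): Loose hand stamp, 65 mm tall: wooden foot 14 mm high, steel neck, black paddle grip (20 mm along x, 14 mm along y) from 28 to 65 mm above the underside; pinch it across y 14 mm above this point. Point: grip axis, 32.5 mm above the underside. z up. This one has the BIG ROUND foot, 60 mm across, centred under the grip.
- small_round_mid (a point): Loose hand stamp, 65 mm tall: wooden foot 14 mm high, steel neck, black paddle grip (20 mm along x, 14 mm along y) from 28 to 65 mm above the underside; pinch it across y 14 mm above this point. Point: grip axis, 32.5 mm above the underside. z up. This one has the SMALL ROUND foot, 32 mm across, centred under the grip.
- bar_mid (a point): Loose hand stamp, 65 mm tall: wooden foot 14 mm high, steel neck, black paddle grip (20 mm along x, 14 mm along y) from 28 to 65 mm above the underside; pinch it across y 14 mm above this point. Point: grip axis, 32.5 mm above the underside. z up. This one has the LONG NARROW foot, 84 mm along x by 26 mm along y, centred under the grip.
- arch_mid (a point): Loose hand stamp, 65 mm tall: wooden foot 14 mm high, steel neck, black paddle grip (20 mm along x, 14 mm along y) from 28 to 65 mm above the underside; pinch it across y 14 mm above this point. Point: grip axis, 32.5 mm above the underside. z up. ARCH-SHAPED foot, 66 mm along x (grip midway) by 48 mm along y: square at -x, half-round (radius 24 mm) at +x.
- big_round_rest: Fixed round dark-grey plastic dish, 84 mm across, with a flat recess 76 mm across; floor 4 mm and rim 10 mm above the desk. Rest of the big round stamp. Origin: centre of its underside, on the desk; z up.
- small_round_rest: Fixed round dark-grey plastic dish, 56 mm across, with a flat recess 48 mm across; floor 4 mm and rim 10 mm above the desk. Rest of the small round stamp. Origin: centre of its underside, on the desk; z up.
- bar_rest: Fixed oblong dark-grey plastic dish, 108 mm along x by 50 mm along y, recess 100 by 42 mm; floor 4 mm and rim 10 mm above the desk. Rest of the long narrow stamp (either way round). Origin: centre of its underside, on the desk; x along its length, z up.
- arch_foam: Fixed grey die-cut foam block, 94 (x) by 80 by 16 mm high, firm; centred pocket 71 mm along x by 53 mm, floor 4 mm above the desk, square at -x, half-round (radius 26.5 mm) at +x: the arch-shaped stamp enters only with its x along the block's x, 2.5 mm play each side; home, its foot stands 2 mm proud. Origin: centre of underside, on the desk; z up.
- stapler_mid (a point): Bystander: loose black desk stapler, 130 mm along x, 36 mm wide, 52 mm high; this point is its centre. To be left alone.
- glue_mid (a point): Bystander: loose upright white glue stick with grey cap, 32 mm across, 92 mm tall; this point is its centre. To be left alone.
Not all that is in view belongs to the job. What is shaped like the part that bears big_round_mid but blue or yellow is not meant.

How it is judged:
By the outcome, as a careful person would: the job done as asked, in the order asked, and still so for the second after the job is handed in, with the robot touching nothing.
It also fails if it takes over 115 s, if anything falls off the work surface, if the arm or the gripper's body presses on something with over 40 N, if the wrist force passes 120 N, or if a joint passes its speed limit or range.

## Working session

There is one attempt and no reset: what is moved stays moved. The work goes in short steps, Python scripts to look and compute and a tool call to move; the robot and the scene stay as the last step left them, time stands still between calls to the robot, and variables do not carry over. Pictures are saved under pics/ and viewed, and the job is handed in when it is done.

Besides the shell and the picture viewer there is one more tool, called by a JSON object that holds its "method" and its "body". send_rows: Moves the arm, as the interface text tells. Its arguments: {"type":"object","properties":{"targets":{"type":"array"},"newtons":{"type":"number"}},"required":["targets"]}

```bash
ls; mkdir -p pics; cat > h.py <<'E'
import sys
sys.path.insert(0,'.')
import numpy as np, cv2
from workcell import monitor, eyes, ticket
def cam(n,save=None):
    d=eyes.read_camera(n)
    if save: cv2.imwrite('pics/'+save,d['img'][:,:,::-1]); np.savez('pics/'+save+'.npz',**d)
    return d
def pts(d):
    K=np.array(d['camera_matrix']);h,w=d['z_map'].shape
    u,v=np.meshgrid(np.arange(w),np.arange(h))
    xd=(u-K[0,2])/K[0,0];yd=(v-K[1,2])/K[1,1]
    x,y=xd.copy(),yd.copy()
    for _ in range(15):
        f=1+d['k1']*(x*x+y*y);x=xd/f;y=yd/f
    z=d['z_map'];P=np.stack([x*z,y*z,z],-1)
    T=np.array(d['pose']);return P@T[:3,:3].T+T[:3,3]
E
python3 - <<'E'
from h import *
a=cam('top','top0.png');b=cam('scene','sc0.png')
print(a['camera_matrix'],a['pose'],a['k1']);print(b['pose'])
for n in ['big_round_mid','small_round_mid','bar_mid','arch_mid','big_round_rest','small_round_rest','bar_rest','arch_foam','stapler_mid','glue_mid']:
    for c in ['top','scene']:
        print(n,c,[(np.round(r['xyz'],3).tolist(),round(r['conf'],2)) for r in eyes.tip_of(n,c)])
print(monitor.get_state())
E
```

```text
pics
[[380.36863306   0.         279.51944516]
 [  0.         380.36863306 206.58850775]
 [  0.           0.           1.        ]] [[ 0.02044034 -0.98714267  0.1585293   0.43287884]
 [-0.99973876 -0.01855868  0.01334096 -0.00954018]
 [-0.01022733 -0.15876058 -0.98726414  0.99384905]
 [ 0.          0.          0.          1.        ]] -0.015468653742216332
[[-0.7682364   0.42728584 -0.4766966   1.18769306]
 [ 0.63983994  0.48873355 -0.5930804   0.71452929]
 [-0.02043723 -0.76063548 -0.64885745  0.83252648]
 [ 0.          0.          0.          1.        ]]
big_round_mid top [([0.712, -0.243, 0.032], 0.97), ([0.768, -0.321, 0.031], 0.89), ([0.602, -0.094, 0.034], 0.87)]
big_round_mid scene [([0.712, -0.244, 0.03], 0.89), ([0.773, -0.321, 0.032], 0.65), ([0.606, -0.09, 0.035], 0.55)]
small_round_mid top [([0.625, 0.256, 0.03], 0.67), ([0.495, 0.429, 0.024], 0.46)]
small_round_mid scene [([0.621, 0.258, 0.032], 0.48), ([0.437, 0.081, -0.001], 0.18)]
bar_mid top [([0.454, -0.082, 0.032], 0.59)]
bar_mid scene [([0.455, -0.083, 0.031], 0.8)]
arch_mid top []
arch_mid scene [([0.607, -0.264
[... 616 characters left out ...]
lock': 1.1, 'joint_pos': array([-1.41858998e+00,  3.13205695e-01,  4.61167919e-02,  1.30358899e+00,
        1.21280658e-05,  1.43119272e+00]), 'qvel': array([-2.89677260e-05, -4.00062417e-04,  7.95273623e-04, -1.13223634e-03,
        7.35321821e-06,  1.53490203e-03]), 'tau': array([ 5.09972724e-04, -4.80477619e+01,  2.98817968e+01,  3.34664401e-04,
       -5.15093495e-05, -8.56408235e-06]), 'tcp_pos': array([ 0.16542015, -0.55074821,  0.23132682]), 'orientation': array([ 3.72942416e-05,  8.02398319e-01, -5.96788852e-01,  4.63976301e-05]), 'wrist_force': array([-0.2204875 ,  0.32617149,  0.60314131]), 'ft_torque': array([0.07293144, 0.03736007, 0.02693464]), 'finger_gap': 0.08513827618017464}
```

View pics/top0.png

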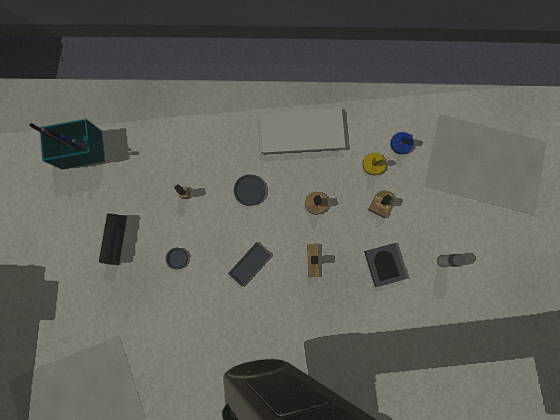

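View pics/sc0.png

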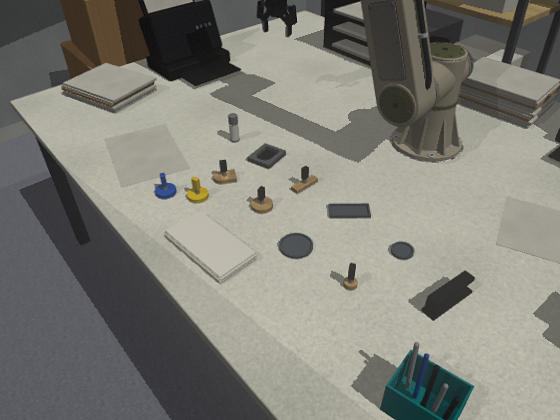

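```bash
cat > seg.py <<'E'
from h import *
import sys
O={'big':(.604,-.092),'small':(.622,.257),'bar':(.454,-.082),'arch':(.607,-.264)}
def load(f):
    d=dict(np.load('pics/'+f+'.npz'));return d
for f in sys.argv[1:]:
    d=load(f);P=pts(d);ok=d['z_map']>0
    for n,(x,y) in O.items():
        m=ok&(np.hypot(P[...,0]-x,P[...,1]-y)<.055)
        desk=P[m&(P[...,2]<.006)][:,2]
        g=P[m&(P[...,2]>.03)]
        top=P[m&(P[...,2]>.061)]
        ft=P[m&(P[...,2]>.010)&(P[...,2]<.018)]
        print(f,n,'desk',np.median(desk).round(4),'grip',len(g),'topmean',len(top),top.mean(0).round(4),'foot',len(ft),ft.mean(0).round(4))
        for nm,q in(('grip',top),('foot',ft)):
            if len(q)>4:
                r=cv2.minAreaRect(np.float32(q[:,:2]*1000));print('   ',nm,np.round(r[0],1),np.round(r[1],1),round(r[2],1))
E
python3 seg.py top0.png sc0.png
python3 - <<'E'
import cv2,numpy as np
for f,C in (('top0.png',[(317,203),(314,261),(382,204),(184,192),(386,265),(250,264)]),('sc0.png',[(262,200),(304,180),(225,173),(351,278),(266,156),(349,211)])):
    im=cv2.imread('pics/'+f)
    t=[cv2.resize(im[v-22:v+23,u-22:u+23],(260,260),interpolation=cv2.INTER_CUBIC) for u,v in C]
    cv2.imwrite('pics/crop_'+f,np.vstack([np.hstack(t[:3]),np.hstack(t[3:])]))
E
```

```text
top0.png big desk -0.0006 grip 60 topmean 43 [ 0.6031 -0.0911  0.0644] foot 326 [ 0.6021 -0.091   0.0134]
    grip [603.2 -91. ] [19.1 13.1] 26.4
    foot [603.1 -91.4] [55.8 57.8] 1.2
top0.png small desk -0.0006 grip 69 topmean 39 [0.6249 0.2593 0.0639] foot 67 [0.6227 0.2558 0.0133]
    grip [624.9 259. ] [19.  13.6] 41.7
    foot [623.3 257.4] [25.4 30.3] 52.9
top0.png bar desk -0.0008 grip 54 topmean 45 [ 0.4537 -0.0842  0.0642] foot 275 [ 0.4536 -0.0837  0.0133]
    grip [454.1 -84.3] [16.8 12.4] 1.1
    foot [454.2 -84.5] [81.1 25.9] 1.1
top0.png arch desk -0.0006 grip 71 topmean 37 [ 0.6075 -0.2645  0.0643] foot 343 [ 0.6036 -0.2614  0.0134]
    grip [ 608.2 -264.7] [12.  18.9] 61.0
    foot [ 607.7 -264.3] [47.8 67.6] 62.9
sc0.png big desk -0.0009 grip 93 topmean 27 [ 0.6038 -0.0888  0.0634] foot 206 [ 0.6073 -0.0865  0.0131]
    grip [602.2 -90. ] [22.8 14.1] 32.6
    foot [605.4 -88.1] [57.8 57.9] 47.1
sc0.png small desk -0.0003 grip 108 topmean 44 [0.6252 0.2616 0.0635] foot 89 [0.6273 0.2629 0.0134]
    grip [625.4 261.8] [23.2 13.2] 43.2
    foot [624.6 261.7] [27.4 29.3] 43.3
sc0.png bar desk -0.0011 grip 94 topmean 25 [ 0.455  -0.0814  0.0633] foot 154 [ 0.4562 -0.0812  0.013 ]
    grip [455.4 -82.2] [14.7 19.6] 85.5
    foot [455.6 -82.5] [85.9 29.1] 3.3
sc0.png arch desk -0.001 grip 85 topmean 20 [ 0.6091 -0.2619  0.0635] foot 191 [ 0.6075 -0.2593  0.0129]
    grip [ 608.6 -262.6] [15.3 17.4] 55.1
    foot [ 607.6 -262.7] [58.4 64.8] 63.7
```

View pics/crop_top0.png

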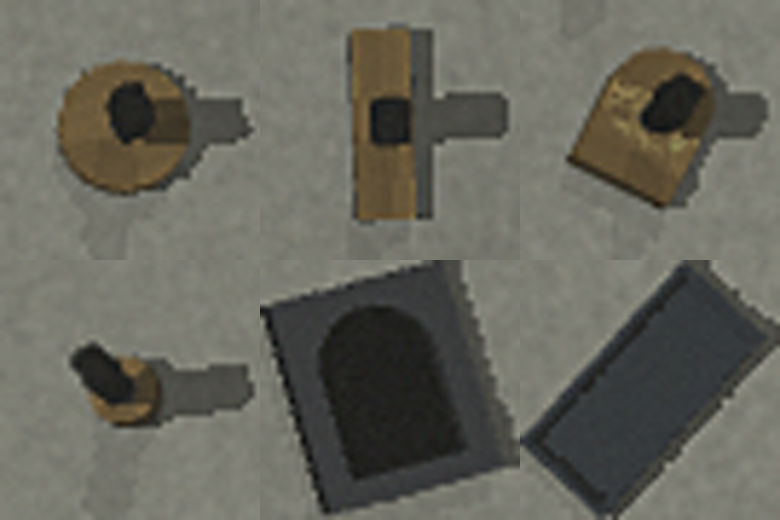

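View pics/crop_sc0.png

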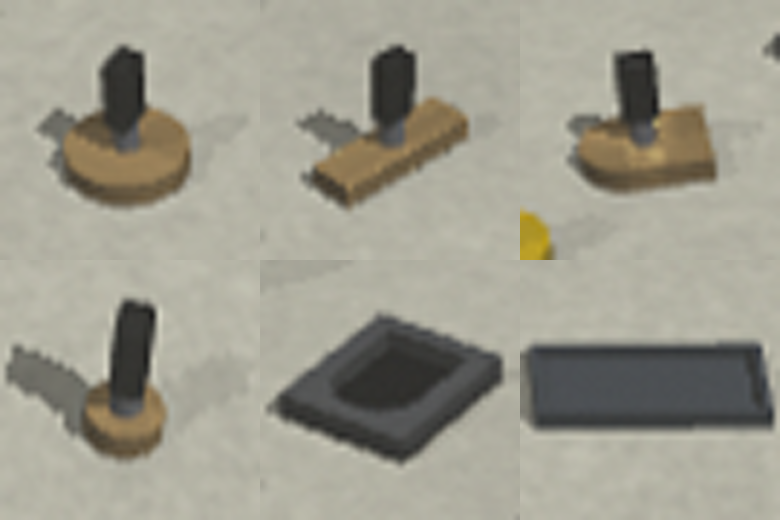

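```bash
cat > rest.py <<'E'
from h import *
O={'big':(.636,.087,.06,.0075,.013),'small':(.453,.267,.045,.0075,.013),'bar':(.438,.078,.07,.0075,.013),'foam':(.447,-.268,.075,.0125,.0195)}
for f in ('top0.png','sc0.png'):
    d=dict(np.load('pics/'+f+'.npz'));P=pts(d);ok=d['z_map']>0
    for n,(x,y,r,a,b) in O.items():
        m=ok&(np.hypot(P[...,0]-x,P[...,1]-y)<r)
        q=P[m&(P[...,2]>a)&(P[...,2]<b)]
        h,c=cv2.minEnclosingCircle(np.float32(q[:,:2]*1000))
        R=cv2.minAreaRect(np.float32(q[:,:2]*1000))
        print(f,n,len(q),'circ',np.round(h,1),round(c,1),'rect',np.round(R[0],1),np.round(R[1],1),round(R[2],1))
        fl=P[m&(abs(P[...,2]-.004)<.002)] if n!='foam' else P[m&(abs(P[...,2]-.004)<.004)&(np.hypot(P[...,0]-x,P[...,1]-y)<.036)]
        if len(fl)>20:
            R=cv2.minAreaRect(np.float32(fl[:,:2]*1000));print('    floor',len(fl),np.median(fl[:,2]).round(4),'c',(fl[:,:2].mean(0)*1000).round(1),'rect',np.round(R[0],1),np.round(R[1],1),round(R[2],1))
E
python3 rest.py
```

```text
top0.png big 125 circ [636.1  85. ] 42.1 rect [636.8  85.5] [81.8 79.7] 1.9
    floor 517 0.0037 c [636.5  87.3] rect [637.4  85.8] [113.8 109.4] 74.4
top0.png small 73 circ [452.1 268.9] 27.7 rect [451.9 269.1] [51.1 55.1] 1.3
    floor 234 0.0035 c [452.1 267.9] rect [448.1 259.7] [70.  80.6] 45.0
top0.png bar 158 circ [442.   80.3] 57.7 rect [441.1  79.6] [ 49.9 108. ] 49.2
    floor 536 0.0034 c [439.7  80.8] rect [442.2  78.1] [135.5 124.4] 86.2
top0.png foam 611 circ [ 446.3 -268.2] 60.9 rect [ 446.4 -268.6] [94.4 81. ] 16.3
    floor 475 0.0034 c [ 445.7 -270.2] rect [ 447.1 -269.8] [69.3 50.3] 16.8
sc0.png big 112 circ [637.  87.] 43.0 rect [636.3  86.8] [82.3 82.3] 27.2
    floor 441 0.0036 c [636.8  86.7] rect [638.1  91.2] [100.9 101.7] 34.6
sc0.png small 72 circ [452.1 269.4] 28.7 rect [452.2 270.2] [52.8 54.8] 53.7
    floor 184 0.0034 c [453.6 272.4] rect [453.8 266.5] [86.8 61.5] 78.4
sc0.png bar 117 circ [443.3  83.1] 57.1 rect [442.5  82.8] [ 51.6 108.1] 49.7
    floor 309 0.0036 c [439.7  81.5] rect [442.1  81.9] [122.  115.3] 15.9
sc0.png foam 256 circ [ 448.6 -264.6] 60.4 rect [ 447.5 -266.1] [97.9 81.9] 15.8
    floor 124 0.0032 c [ 440.7 -276.6] rect [ 442.1 -275.9] [58.9 43.1] 11.6
```

{"method": "send_rows", "body": {"targets": [[0.03,0.03,0,1,60],[0.03,0.03,0,1,100],[0.03,0.03,-0.005,1,100],[0.03,0.03,-0.005,1,100],[0.03,0.03,-0.005,1,100],[0.03,0.03,-0.005,1,100],[0.03,0.03,-0.005,1,100],[0.03,0.03,-0.005,1,100],[0.03,0.03,-0.01,1,100],[0.03,0.03,-0.01,1,100],[0.03,0.03,-0.01,1,100],[0.03,0.03,-0.01,1,100]], "newtons": 40}}

```text
clock: 2.3
tcp_pos: [0.5266, -0.1894, 0.1611]
orientation: [0.0, 0.861, -0.509, 0.0]
wrist_force: [-0.2, -0.2, 0.6]
finger_gap: 0.0519
```

```bash
cat >> h.py <<'E'
def st():
    s=monitor.get_state();w,x,y,z=s['orientation']
    tx=np.array([1-2*(y*y+z*z),2*(x*y+z*w)]);tz=np.array([2*(x*z+y*w),2*(y*z-x*w),1-2*(x*x+y*y)])
    print('t',round(s['clock'],2),'tcp',np.round(s['tcp_pos']*1000,1),'jaw',round(np.degrees(np.arctan2(tx[1],tx[0])),2),'tz',tz.round(3),'F',s['wrist_force'].round(1),'gap',round(s['finger_gap']*1000,1),'q',np.degrees(s['joint_pos']).round(1))
    return s
E
python3 -c "
from h import *
st()"
```

```text
t 2.3 tcp [ 526.6 -189.4  161.1] jaw -61.24 tz [ 0.001 -0.    -1.   ] F [-0.2 -0.2  0.6] gap 51.9 q [-28.   17.9  -7.4  64.7  -0.  123.2]
```

{"method": "send_rows", "body": {"targets": [[0.025,0.033,-0.01,0,100],[0.025,0.033,-0.01,0,100],[0.0264,0.0329,-0.021,0,100],[0,0,-0.02,0,100],[0,0,0,0,100]]}}

```text
clock: 2.8
tcp_pos: [0.6002, -0.0899, 0.0971]
orientation: [0.001, 0.861, -0.509, -0.003]
wrist_force: [-0.7, 0.5, -0.3]
finger_gap: 0.0518
```

```bash
python3 -c "
from h import *
st()
b=cam('scene','s1.png');a=cam('top','t1.png')
im=cv2.resize(b['img'][130:240,190:340],None,fx=4,fy=4)[:,:,::-1];im2=cv2.resize(a['img'][140:300,240:400],None,fx=3,fy=3)[:,:,::-1]
cv2.imwrite('pics/v1.png',im);cv2.imwrite('pics/v1t.png',im2)"
```

```text
t 2.8 tcp [600.2 -89.9  97.1] jaw -61.14 tz [-0.006  0.001 -1.   ] F [-0.7  0.5 -0.3] gap 51.8 q [-16.1  25.6  -5.3  59.4  -0.  135. ]
```

View pics/v1.png

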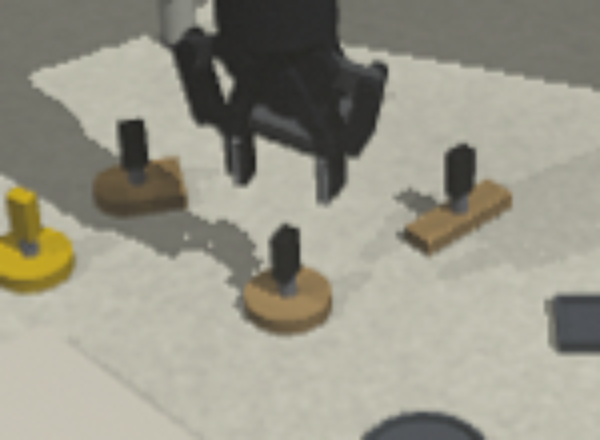

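View pics/v1t.png

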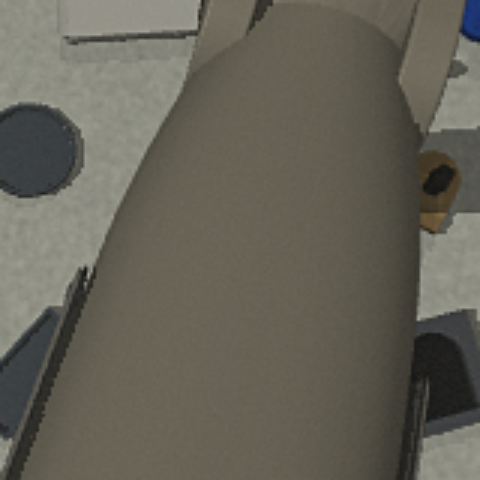

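{"method": "send_rows", "body": {"targets": [[0.001,0,-0.02,0,100],[0,0,-0.02,0,100],[0,0,-0.015,0,100],[0,0,0,0,100],[0,0,0,0,100]]}}

```text
clock: 3.4
tcp_pos: [0.6032, -0.0929, 0.0467]
orientation: [-0.0, 0.86, -0.51, 0.001]
wrist_force: [-0.0, -0.4, 0.3]
finger_gap: 0.052
```

```bash
python3 -c "
from h import *
st()"
```

```text
t 3.4 tcp [603.2 -92.9  46.7] jaw -61.37 tz [ 0.001 -0.    -1.   ] F [-0.  -0.4  0.3] gap 52.0 q [-16.3  28.1  -9.   52.8  -0.  135.1]
```

{"method": "send_rows", "body": {"targets": [[0,0.0024,-0.01,0,100],[0,0,-0.009,0,100],[0,0,0,0,100],[0,0,0,0,160],[0,0,0,0,190],[0,0,0,0,210],[0,0,0,0,230],[0,0,0,0,255],[0,0,0,0,255],[0,0,0,0,255],[0,0,0,0,255]], "newtons": 40}}

```text
clock: 4.5
tcp_pos: [0.6033, -0.0895, 0.0268]
orientation: [-0.0, 0.86, -0.51, 0.001]
wrist_force: [0.9, 0.8, 3.5]
finger_gap: 0.0136
```

```bash
python3 -c "
from h import *
st()
b=cam('scene','s2.png')
im=cv2.resize(b['img'][130:240,190:340],None,fx=5,fy=5)[:,:,::-1]
cv2.imwrite('pics/v2.png',im)"
```

```text
t 4.5 tcp [603.3 -89.5  26.8] jaw -61.28 tz [ 0.001 -0.    -1.   ] F [0.9 0.8 3.5] gap 13.6 q [-16.   29.2 -10.4  50.3   0.  135.3]
```

View pics/v2.png

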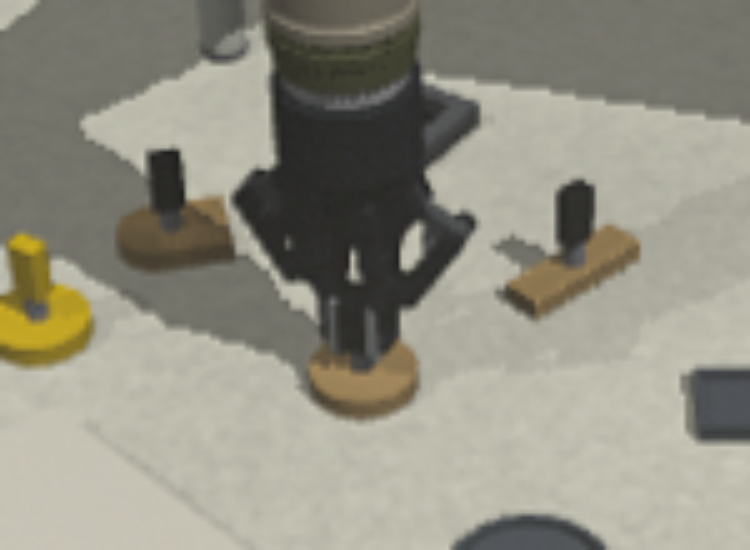

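{"method": "send_rows", "body": {"targets": [[0,0,0.01,0,255],[0,0,0.02,0,255],[0,0,0.02,0,255],[0.005,0.03,0,0,255],[0.006,0.03,0,0,255],[0.006,0.03,0,0,255],[0.006,0.03,0,0,255],[0.006,0.03,0,0,255],[0.0045,0.026,0,0,255],[0,0,0,0,255],[0,0,0,0,255]]}}

```text
clock: 5.65
tcp_pos: [0.6356, 0.087, 0.076]
orientation: [0.001, 0.861, -0.509, -0.0]
wrist_force: [-0.7, -0.3, -2.0]
finger_gap: 0.0133
```

```bash
python3 -c "
from h import *
st()
b=cam('scene','s3.png')
im=cv2.resize(b['img'][150:280,220:370],None,fx=4,fy=4)[:,:,::-1]
cv2.imwrite('pics/v3.png',im)"
```

```text
t 5.65 tcp [635.6  87.   76. ] jaw -61.2 tz [-0.001 -0.001 -1.   ] F [-0.7 -0.3 -2. ] gap 13.3 q [  0.6  29.9  -1.5  58.7  -0.  151.8]
```

View pics/v3.png

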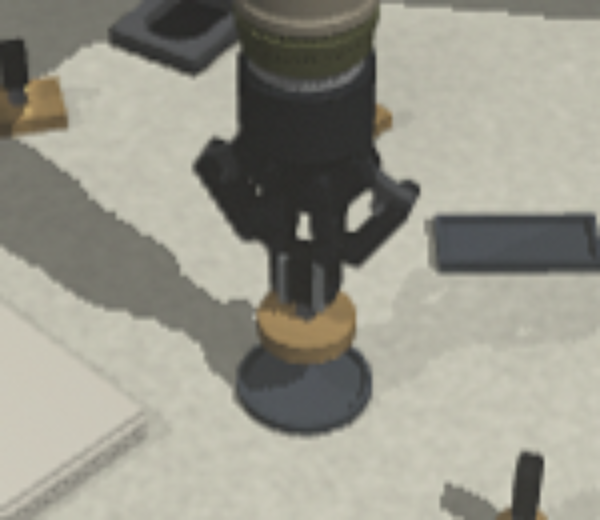

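{"method": "send_rows", "body": {"targets": [[0.001,-0.001,-0.02,0,255],[0,0,-0.018,0,255],[0,0,-0.003,0,255],[0,0,0,0,255],[0,0,0,0,255]]}}

```text
clock: 6.2
tcp_pos: [0.6378, 0.0849, 0.0362]
orientation: [-0.0, 0.86, -0.51, 0.0]
wrist_force: [0.7, 0.2, -1.4]
finger_gap: 0.0136
```

```bash
python3 -c "
from h import *
st()"
```

```text
t 6.2 tcp [637.8  84.9  36.2] jaw -61.33 tz [ 0.001 -0.    -1.   ] F [ 0.7  0.2 -1.4] gap 13.6 q [  0.4  31.9  -4.1  53.9  -0.  151.8]
```

{"method": "send_rows", "body": {"targets": [[-0.001,0.001,-0.003,0,255],[0,0,-0.0015,0,255],[0,0,-0.001,0,255],[0,0,0,0,255]]}}

```text
clock: 6.6
tcp_pos: [0.6365, 0.0866, 0.0308]
orientation: [-0.0, 0.86, -0.51, 0.0]
wrist_force: [-2.2, -0.2, 4.8]
finger_gap: 0.0134
```

{"method": "send_rows", "body": {"targets": [[0,0,0,0,220],[0,0,0,0,190],[0,0,0,0,150],[0,0,0,0,120],[0,0,0,0,100],[0,0,0,0,100],[0,0,0.02,0,100],[0,0,0.02,0,100],[0,0,0.02,0,100],[0,0,0,0,100]]}}

```text
clock: 7.6
tcp_pos: [0.6385, 0.0866, 0.093]
orientation: [-0.001, 0.86, -0.51, 0.002]
wrist_force: [0.9, -0.3, -0.3]
finger_gap: 0.0514
```

```bash
python3 -c "
from h import *
st()
b=cam('scene','s4.png')
im=cv2.resize(b['img'][150:300,220:370],None,fx=4,fy=4)[:,:,::-1]
cv2.imwrite('pics/v4.png',im)"
```

```text
t 7.6 tcp [638.5  86.6  93. ] jaw -61.28 tz [ 0.006 -0.    -1.   ] F [ 0.9 -0.3 -0.3] gap 51.4 q [  0.6  29.2  -0.2  60.3  -0.  151.9]
```

View pics/v4.png

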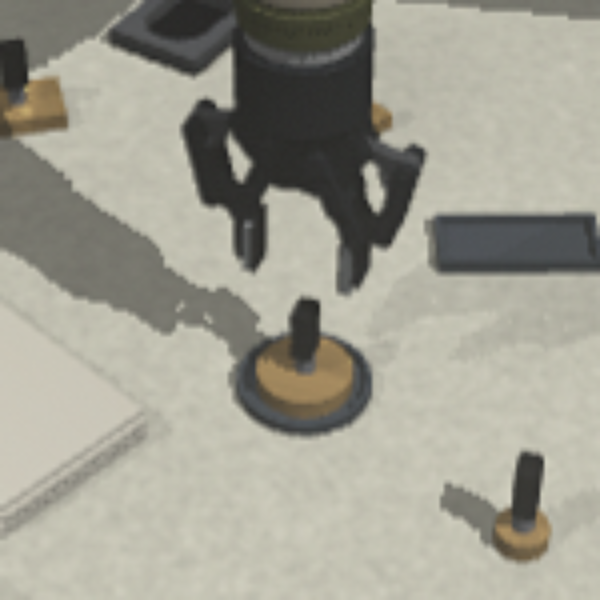

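{"method": "send_rows", "body": {"targets": [[-0.002,0.03,0.01,3,100],[-0.002,0.04,0,5,100],[-0.003,0.04,0,5.8,100],[-0.003,0.035,0,0,100],[-0.0025,0.0286,0,0,100],[0,0,-0.02,0,100],[0,0,-0.02,0,100],[0,0,-0.01,0,100],[0,0,0,0,100],[0,0,0,0,100]]}}

```text
clock: 8.65
tcp_pos: [0.6237, 0.2598, 0.0495]
orientation: [0.0, 0.915, -0.403, -0.0]
wrist_force: [0.4, 0.9, 0.1]
finger_gap: 0.0517
```

```bash
python3 -c "
from h import *
st()
b=cam('scene','s5.png')
im=cv2.resize(b['img'][170:310,260:410],None,fx=4,fy=4)[:,:,::-1]
cv2.imwrite('pics/v5.png',im)"
```

```text
t 8.65 tcp [623.7 259.8  49.5] jaw -47.51 tz [-0.001 -0.    -1.   ] F [0.4 0.9 0.1] gap 51.7 q [ 15.8  34.6   2.6  58.1  -0.  153.3]
```

View pics/v5.png

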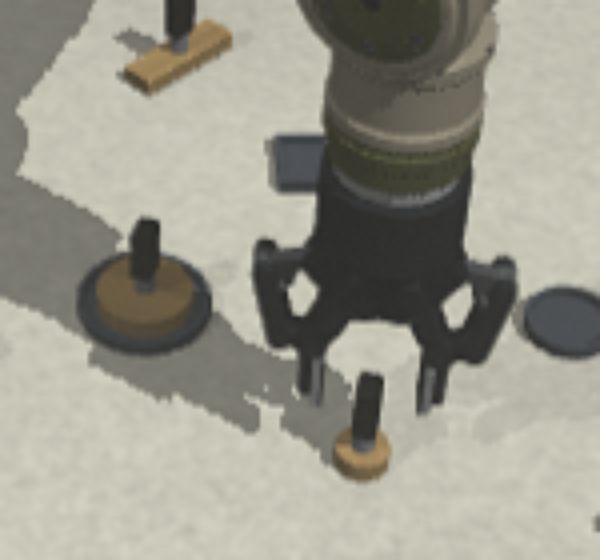

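{"method": "send_rows", "body": {"targets": [[0.001,0,-0.012,0,100],[0,0,-0.01,0,100],[0,0,0,0,100],[0,0,0,0,160],[0,0,0,0,190],[0,0,0,0,210],[0,0,0,0,230],[0,0,0,0,255],[0,0,0,0,255],[0,0,0,0,255],[0,0,0,0,255]], "newtons": 40}}

```text
clock: 9.8
tcp_pos: [0.6252, 0.2603, 0.0283]
orientation: [-0.0, 0.915, -0.403, 0.0]
wrist_force: [0.4, 0.2, 3.9]
finger_gap: 0.0136
```

```bash
python3 -c "
from h import *
st()
b=cam('scene','s6.png')
im=cv2.resize(b['img'][170:310,260:410],None,fx=4,fy=4)[:,:,::-1]
cv2.imwrite('pics/v6.png',im)"
```

```text
t 9.8 tcp [625.2 260.3  28.3] jaw -47.48 tz [ 0.001  0.    -1.   ] F [0.4 0.2 3.9] gap 13.6 q [ 15.8  35.7   1.3  55.6  -0.  153.3]
```

View pics/v6.png

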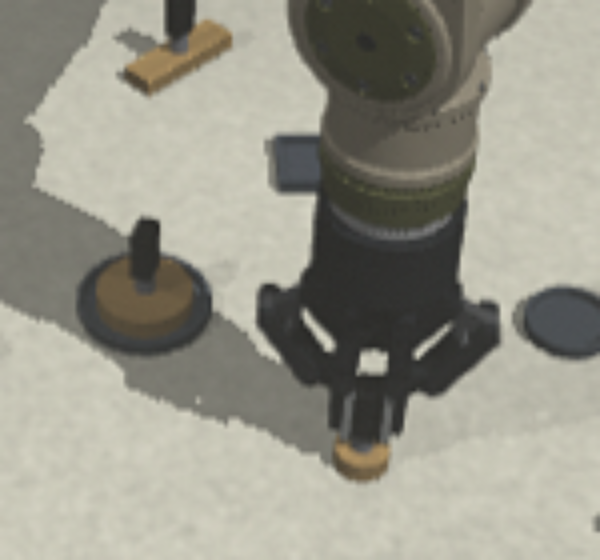

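{"method": "send_rows", "body": {"targets": [[0,0,0.01,0,255],[0,0,0.02,0,255],[0,0,0.02,0,255],[-0.025,0.0015,0,0,255],[-0.03,0.0015,0,0,255],[-0.03,0.0015,0,0,255],[-0.03,0.0015,0,0,255],[-0.03,0.0015,0,0,255],[-0.028,0.0015,0,0,255],[0,0,0,0,255],[0,0,0,0,255]]}}

```text
clock: 10.95
tcp_pos: [0.4516, 0.2693, 0.0783]
orientation: [-0.0, 0.916, -0.402, 0.0]
wrist_force: [-0.4, 0.1, -0.8]
finger_gap: 0.0133
```

```bash
python3 -c "
from h import *
st()
b=cam('scene','s7.png')
im=cv2.resize(b['img'][150:290,320:470],None,fx=4,fy=4)[:,:,::-1]
cv2.imwrite('pics/v7.png',im)"
```

```text
t 10.95 tcp [451.6 269.3  78.3] jaw -47.44 tz [ 0.001 -0.    -1.   ] F [-0.4  0.1 -0.8] gap 13.3 q [ 22.1  18.2 -19.6  52.2  -0.  159.5]
```

View pics/v7.png

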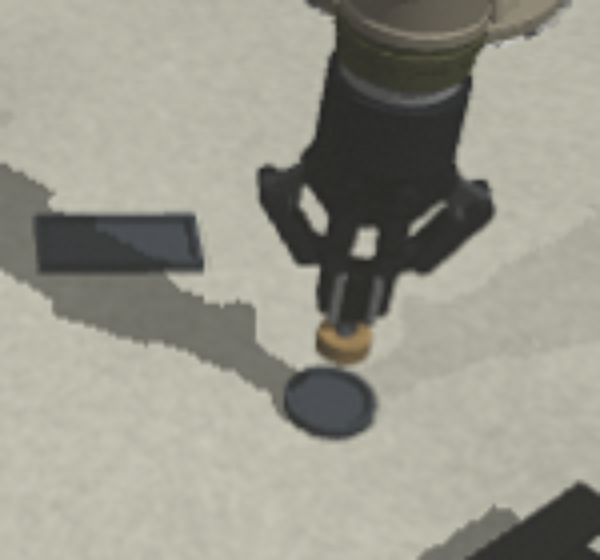

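{"method": "send_rows", "body": {"targets": [[0.0005,0,-0.02,0,255],[0,0,-0.018,0,255],[0,0,-0.003,0,255],[0,0,0,0,255],[0,0,0,0,255]]}}

```text
clock: 11.5
tcp_pos: [0.4533, 0.2693, 0.0374]
orientation: [-0.0, 0.915, -0.403, 0.0]
wrist_force: [0.4, -0.1, -0.7]
finger_gap: 0.0133
```

```bash
python3 -c "
from h import *
st()
b=cam('scene','s8.png')
im=cv2.resize(b['img'][190:290,340:470],None,fx=5,fy=5)[:,:,::-1]
cv2.imwrite('pics/v8.png',im)"
```

```text
t 11.5 tcp [453.3 269.3  37.4] jaw -47.51 tz [ 0.001  0.    -1.   ] F [ 0.4 -0.1 -0.7] gap 13.3 q [ 22.   20.8 -22.4  46.7  -0.  159.5]
```

View pics/v8.png

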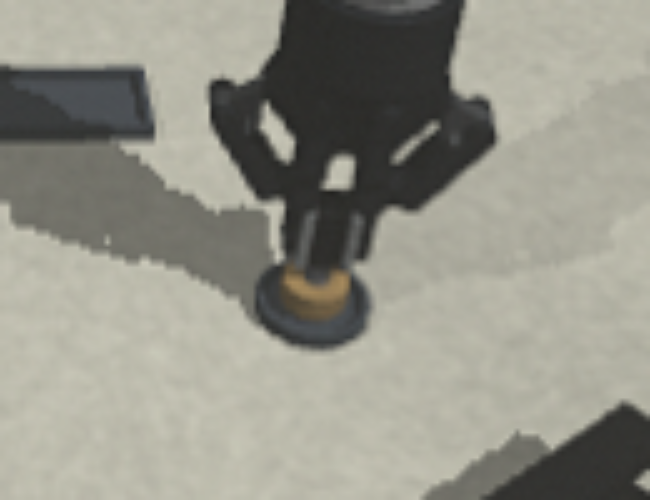

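{"method": "send_rows", "body": {"targets": [[0,0,-0.003,0,255],[0,0,-0.0015,0,255],[0,0,-0.001,0,255],[0,0,0,0,255]]}}

```text
clock: 11.95
tcp_pos: [0.4526, 0.2693, 0.0323]
orientation: [-0.0, 0.915, -0.403, 0.0]
wrist_force: [-1.1, -0.7, 6.7]
finger_gap: 0.0136
```

Contact; release and rise, then head toward the bar turning by half a turn.

{"method": "send_rows", "body": {"targets": [[0,0,0,0,220],[0,0,0,0,190],[0,0,0,0,150],[0,0,0,0,120],[0,0,0,0,100],[0,0,0,0,100],[0,0,0.02,0,100],[0,0,0.025,0,100],[0,0,0.025,0,100],[0,0,0,0,100]]}}

```text
clock: 12.95
tcp_pos: [0.4546, 0.2701, 0.1047]
orientation: [-0.002, 0.915, -0.403, 0.002]
wrist_force: [-0.0, 0.7, 0.2]
finger_gap: 0.0518
```

```bash
python3 -c "
from h import *
st()
b=cam('scene','s9.png')
im=cv2.resize(b['img'][170:300,320:470],None,fx=4,fy=4)[:,:,::-1]
cv2.imwrite('pics/v9.png',im)"
```

```text
t 12.95 tcp [454.6 270.1 104.7] jaw -47.48 tz [ 0.006  0.002 -1.   ] F [-0.   0.7  0.2] gap 51.8 q [ 22.   16.8 -17.4  55.5  -0.  159.5]
```

View pics/v9.png

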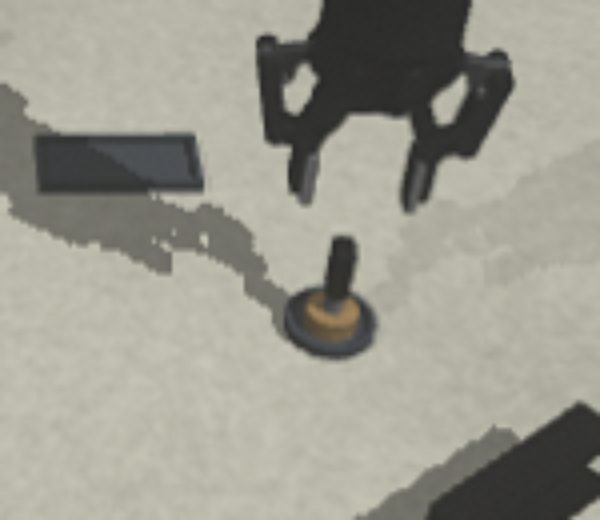

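{"method": "send_rows", "body": {"targets": [[0,-0.025,0,8.5,100],[0,-0.025,0,8.5,100],[0,-0.025,0,8.5,100],[0,-0.025,0,8.5,100],[0,-0.025,0,8.5,100],[0,-0.025,0,8.5,100],[0,-0.025,0,8.5,100],[0,-0.025,0,8.5,100],[0,-0.025,0,8.5,100],[0,-0.025,0,8.5,100],[0,-0.025,0,8.5,100],[0,-0.025,0,8.5,100]]}}

```text
clock: 14.2
tcp_pos: [0.4513, -0.0317, 0.1001]
orientation: [-0.001, 0.888, 0.461, -0.001]
wrist_force: [1.0, 0.5, -0.3]
finger_gap: 0.0518
```

{"method": "send_rows", "body": {"targets": [[0,-0.0135,0,7.3,100],[0,-0.01,0,7.3,100],[0,-0.01,0,7.4,100],[0,-0.01,0,7.4,100],[0,-0.01,0,7.4,100],[0,0,-0.02,0,100],[0,0,-0.02,0,100],[0,0,-0.015,0,100],[0,0,0,0,100],[0,0,0,0,100]]}}

```text
clock: 15.2
tcp_pos: [0.4515, -0.0841, 0.0457]
orientation: [-0.001, 0.699, 0.715, -0.0]
wrist_force: [-0.5, 0.0, -0.4]
finger_gap: 0.0521
```

```bash
python3 -c "
from h import *
st()
b=cam('scene','s10.png')
im=cv2.resize(b['img'][100:240,230:380],None,fx=4,fy=4)[:,:,::-1]
cv2.imwrite('pics/v10.png',im)"
```

```text
t 15.2 tcp [451.5 -84.1  45.7] jaw 91.31 tz [-0.002  0.001 -1.   ] F [-0.5  0.  -0.4] gap 52.1 q [-20.6  13.9 -31.1  45.1   0.  -21.9]
```

View pics/v10.png

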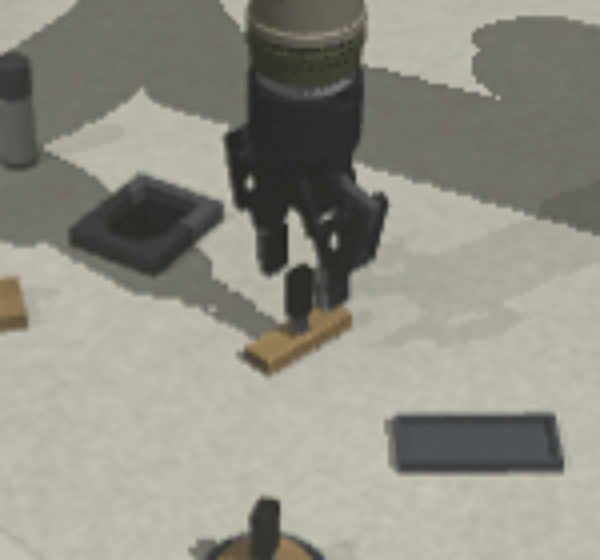

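{"method": "send_rows", "body": {"targets": [[0.003,0.0005,-0.009,0,100],[0,0,-0.009,0,100],[0,0,0,0,100],[0,0,0,0,160],[0,0,0,0,190],[0,0,0,0,210],[0,0,0,0,230],[0,0,0,0,255],[0,0,0,0,255],[0,0,0,0,255],[0,0,0,0,255]], "newtons": 40}}

```text
clock: 16.35
tcp_pos: [0.4556, -0.084, 0.0285]
orientation: [0.0, 0.699, 0.715, 0.0]
wrist_force: [0.1, -0.9, 1.5]
finger_gap: 0.0141
```

```bash
python3 -c "
from h import *
st()
b=cam('scene','s11.png')
im=cv2.resize(b['img'][100:240,230:380],None,fx=4,fy=4)[:,:,::-1]
cv2.imwrite('pics/v11.png',im)"
```

```text
t 16.35 tcp [455.6 -84.   28.5] jaw 91.32 tz [ 0.001 -0.    -1.   ] F [ 0.1 -0.9  1.5] gap 14.1 q [-20.4  15.4 -32.   42.6   0.  -21.7]
```

View pics/v11.png

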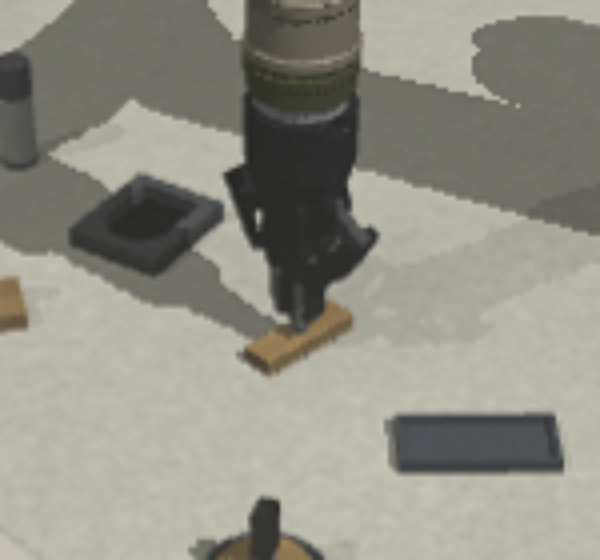

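{"method": "send_rows", "body": {"targets": [[0,0,0.01,0,255],[0,0,0.02,0,255],[0,0,0.02,0,255],[-0.002,0.0235,0,-6,255],[-0.002,0.0235,0,-6,255],[-0.002,0.0235,0,-6,255],[-0.002,0.0235,0,-6,255],[-0.002,0.0235,0,-6,255],[-0.002,0.0235,0,-6,255],[-0.0012,0.0237,0,-6,255],[0,0,0,0,255],[0,0,0,0,255]]}}

```text
clock: 17.6
tcp_pos: [0.4419, 0.0811, 0.0786]
orientation: [0.0, 0.908, 0.419, -0.0]
wrist_force: [-0.0, -0.2, -1.3]
finger_gap: 0.0136
```

```bash
python3 -c "
from h import *
st()
b=cam('scene','s12.png')
im=cv2.resize(b['img'][110:250,290:440],None,fx=4,fy=4)[:,:,::-1]
cv2.imwrite('pics/v12.png',im)
P=pts(b);z=b['z_map']>0
m=z&(np.hypot(P[...,0]-.442,P[...,1]-.081)<.06)&(abs(P[...,2]-.0635)<.005)
q=P[m];R=cv2.minAreaRect(np.float32(q[:,:2]*1000));print(len(q),q.mean(0),R)
cv2.imwrite('pics/m12.png',np.uint8(m)*255)
"
```

```text
t 17.6 tcp [441.9  81.1  78.6] jaw 49.48 tz [-0. -0. -1.] F [-0.  -0.2 -1.3] gap 13.6 q [  0.2  10.5 -30.   49.5  -0.   40.7]
228 [0.44239093 0.08702748 0.06256725] ((441.96380615234375, 85.0295181274414), (34.23036193847656, 84.9292221069336), 46.61881637573242)
```

View pics/v12.png

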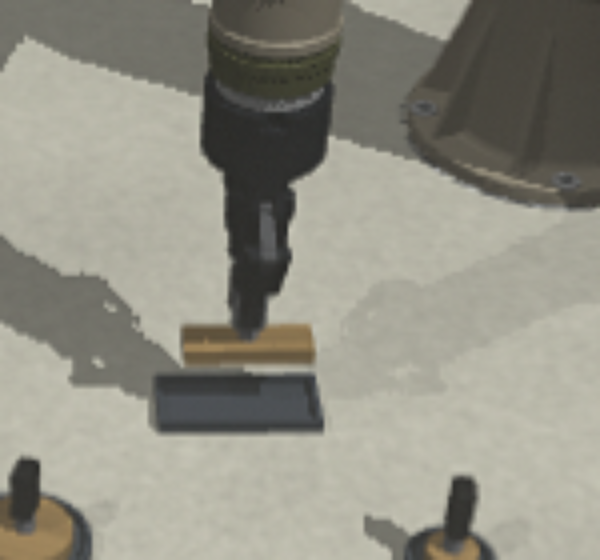

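{"method": "send_rows", "body": {"targets": [[0,0,-0.02,0,255],[0,0,-0.015,0,255],[0,0,0,0,255],[0,0,0,0,255]]}}

```text
clock: 18.05
tcp_pos: [0.442, 0.0801, 0.0435]
orientation: [-0.0, 0.909, 0.417, -0.0]
wrist_force: [0.2, 0.0, -0.7]
finger_gap: 0.0137
```

```bash
python3 -c "
from h import *
st()
b=cam('scene','s13.png')
im=cv2.resize(b['img'][150:250,290:420],None,fx=5,fy=5)[:,:,::-1]
cv2.imwrite('pics/v13.png',im)"
```

```text
t 18.05 tcp [442.   80.1  43.5] jaw 49.27 tz [-0.001 -0.    -1.   ] F [ 0.2  0.  -0.7] gap 13.7 q [  0.   13.  -32.7  44.3  -0.   40.7]
```

View pics/v13.png

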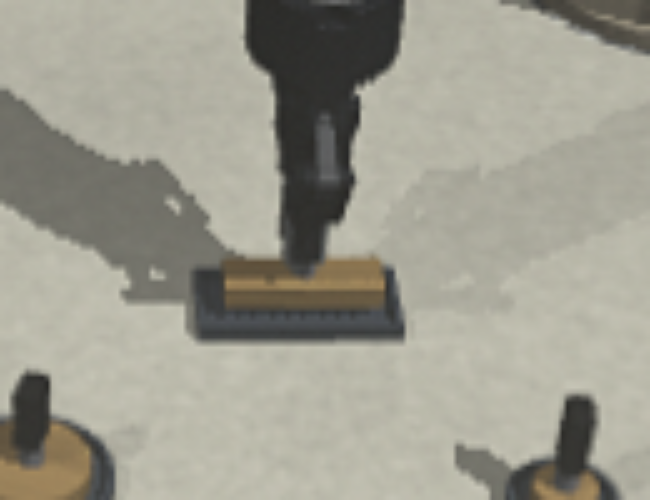

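{"method": "send_rows", "body": {"targets": [[0.001,-0.001,-0.004,0,255],[0,0,-0.003,0,255],[0,0,-0.002,0,255],[0,0,-0.0015,0,255],[0,0,0,0,255]]}}

```text
clock: 18.6
tcp_pos: [0.443, 0.0799, 0.0327]
orientation: [-0.0, 0.909, 0.417, -0.0]
wrist_force: [0.3, 0.4, -1.2]
finger_gap: 0.0135
```

```bash
python3 -c "
from h import *
st()
b=cam('scene','s14.png')
im=cv2.resize(b['img'][150:250,290:420],None,fx=5,fy=5)[:,:,::-1]
cv2.imwrite('pics/v14.png',im)"
```

```text
t 18.6 tcp [443.   79.9  32.7] jaw 49.33 tz [-0.  0. -1.] F [ 0.3  0.4 -1.2] gap 13.5 q [ -0.   13.9 -33.4  42.7   0.   40.7]
```

View pics/v14.png

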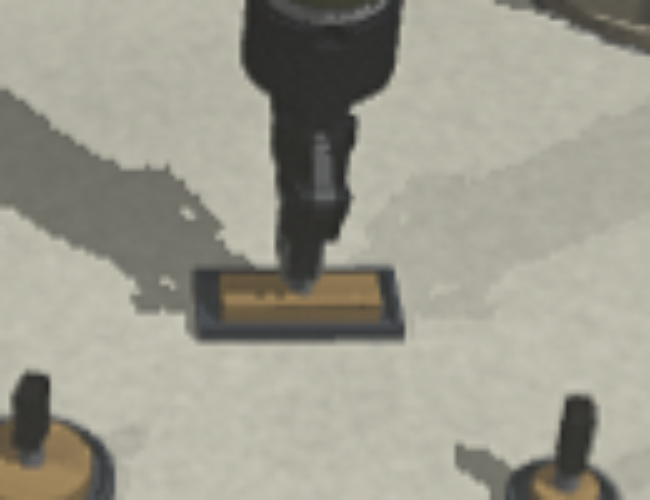

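{"method": "send_rows", "body": {"targets": [[0,0,-0.001,0,255],[0,0,-0.0005,0,255],[0,0,0,0,255]]}}

```text
clock: 18.95
tcp_pos: [0.4432, 0.0799, 0.0325]
orientation: [0.0, 0.909, 0.417, 0.0]
wrist_force: [-3.4, -0.4, 12.0]
finger_gap: 0.0133
```

{"method": "send_rows", "body": {"targets": [[0,0,0.0005,0,255],[0,0,0,0,220],[0,0,0,0,190],[0,0,0,0,150],[0,0,0,0,120],[0,0,0,0,100],[0,0,0,0,100],[0,0,0.02,0,100],[0,0,0.025,0,100],[0,0,0.025,0,100],[0,0,0,0,100]]}}

```text
clock: 20.05
tcp_pos: [0.4456, 0.0799, 0.1048]
orientation: [0.001, 0.909, 0.417, 0.003]
wrist_force: [0.7, -0.1, -0.4]
finger_gap: 0.0516
```

```bash
python3 -c "
from h import *
st()
b=cam('scene','s15.png')
im=cv2.resize(b['img'][110:250,290:440],None,fx=4,fy=4)[:,:,::-1]
cv2.imwrite('pics/v15.png',im)"
```

```text
t 20.05 tcp [445.6  79.9 104.8] jaw 49.32 tz [ 0.006  0.    -1.   ] F [ 0.7 -0.1 -0.4] gap 51.6 q [ -0.    9.  -27.6  53.    0.   40.7]
```

View pics/v15.png

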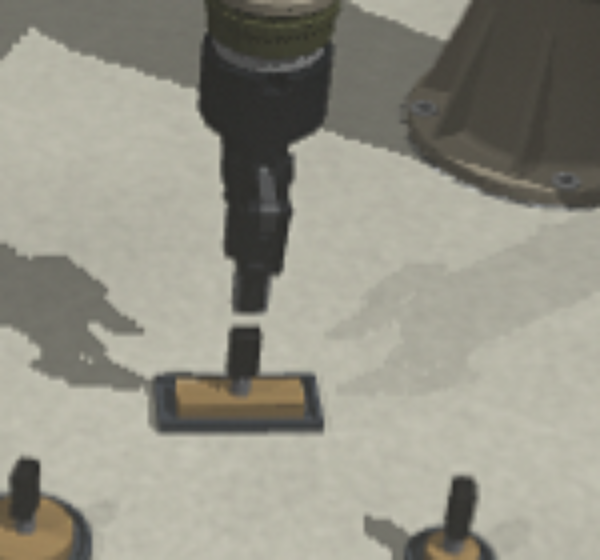

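```bash
cat > fit.py <<'E'
from h import *
from scipy.optimize import minimize
def rays(d,zp):
    K=np.array(d['camera_matrix']);h,w=d['z_map'].shape
    u,v=np.meshgrid(np.arange(w),np.arange(h));xd=(u-K[0,2])/K[0,0];yd=(v-K[1,2])/K[1,1];x,y=xd.copy(),yd.copy()
    for _ in range(15):
        f=1+d['k1']*(x*x+y*y);x=xd/f;y=yd/f
    T=np.array(d['pose']);D=np.stack([x,y,np.ones_like(x)],-1)@T[:3,:3].T
    t=(zp-T[2,3])/D[...,2];return T[:2,3]+t[...,None]*D[...,:2]
def sdf(X,p,L,W):  # arch: L along x, W along y, radius W/2 at +x; signed (neg inside), mm
    a=np.radians(p[2]);q=X-np.array(p[:2]);x=q[:,0]*np.cos(a)+q[:,1]*np.sin(a);y=-q[:,0]*np.sin(a)+q[:,1]*np.cos(a)
    cx=L/2-W/2;rect=np.maximum(-x-L/2,np.abs(y)-W/2)
    return np.where(x>cx,np.hypot(x-cx,y)-W/2,rect)
def fit(X,lab,p0,L,W,s=1.0):
    f=lambda p:np.sum(np.logaddexp(0,np.where(lab,1,-1)*sdf(X,p,L,W)/s))
    best=min((minimize(f,np.array(p0)+np.array(o),method='Nelder-Mead',options=dict(xatol=.01,fatol=1e-3,maxiter=2000)) for o in((0,0,0),(2,1,3),(-2,-1,-3))),key=lambda r:r.fun)
    return best.x.round(2),round(best.fun,1),len(X)
if __name__=='__main__':
  for f in ('top0.png','sc0.png'):
    d=dict(np.load('pics/'+f+'.npz'));P=pts(d);z=P[...,2];ok=d['z_map']>0
    X=rays(d,.0134)*1000;m=ok&(np.hypot(X[...,0]-607.7,X[...,1]+264)<60)
    g=m&(z>.02);g=cv2.dilate(np.uint8(g),np.ones((3,3)))>0
    m&=~g;lab=(z>.011)&(z<.018)
    A=fit(X[m],lab[m],(607.7,-264,-27),66,48);print(f,'arch',A)
    X=rays(d,.0155)*1000;m=ok&(np.hypot(X[...,0]-447,X[...,1]+268)<38.)
    a=np.radians(16.3);q=X-np.array([447,-268]);x=q[...,0]*np.cos(a)+q[...,1]*np.sin(a);y=-q[...,0]*np.sin(a)+q[...,1]*np.cos(a)
    m=ok&(abs(x)<43)&(abs(y)<36);lab=z<.0125
    B=fit(X[m],lab[m],(447,-268,16),71,53);print(f,'pocket',B,'delta',B[0]-A[0])
E
python3 fit.py
```

```text
top0.png arch (array([ 607.86, -265.41,  -27.45]), np.float64(305.9), 1511)
top0.png pocket (array([ 446.96, -267.96,   15.28]), np.float64(256.3), 967) delta [-160.9    -2.55   42.73]
sc0.png arch (array([ 608.49, -262.8 ,  -27.41]), np.float64(252.4), 670)
sc0.png pocket (array([ 447.73, -266.28,   12.43]), np.float64(106.2), 362) delta [-160.76   -3.48   39.84]
```

```bash
cat > fit2.py <<'E'
from fit import *
import fit
def sd(X,p,L,W):
    a=np.radians(p[2]);q=X-np.array(p[:2]);x=q[:,0]*np.cos(a)+q[:,1]*np.sin(a);y=-q[:,0]*np.sin(a)+q[:,1]*np.cos(a)
    return np.maximum(abs(x)-L/2,abs(y)-W/2)
o=fit.sdf
for f in ('top0.png','sc0.png'):
    d=dict(np.load('pics/'+f+'.npz'));P=pts(d);z=P[...,2];ok=d['z_map']>0
    X=rays(d,.0155)*1000
    a=np.radians(16.);q=X-np.array([447,-268]);x=q[...,0]*np.cos(a)+q[...,1]*np.sin(a);y=-q[...,0]*np.sin(a)+q[...,1]*np.cos(a)
    m=ok&(abs(x)<65)&(abs(y)<60)&~((abs(x)<38)&(abs(y)<30));lab=(z>.012)&(z<.02)
    fit.sdf=sd;print(f,'block',fit.fit(X[m],lab[m],(447,-268,16),94,80))
    # colour-based pocket (dark inside)
    fit.sdf=o
    g=cv2.cvtColor(d['img'],cv2.COLOR_RGB2GRAY).astype(float)
    m=ok&(abs(x)<43)&(abs(y)<36);print(np.percentile(g[m],[5,25,50,75,95]))
    if f[0]=='t':
        t=cv2.threshold(np.uint8(g[m]),0,255,cv2.THRESH_OTSU)[0];lab=g<=t
        print('thr',t,'colour pocket',fit.fit(X[m],lab[m],(447,-268,16),71,53))
E
python3 fit2.py
python3 - <<'E'
import cv2
im=cv2.imread('pics/top0.png')[235:295,355:420];cv2.imwrite('pics/foam.png',cv2.resize(im,None,fx=9,fy=9,interpolation=cv2.INTER_CUBIC)*2)
E
```

```text
top0.png block (array([ 446.48, -268.16,   15.89]), np.float64(157.7), 1722)
[29. 33. 37. 59. 62.]
thr 46.0 colour pocket (array([ 446.51, -267.57,   16.34]), np.float64(61.5), 969)
sc0.png block (array([ 448.12, -265.3 ,   15.41]), np.float64(126.5), 643)
[47. 49. 66. 83. 87.]
```

View pics/foam.png

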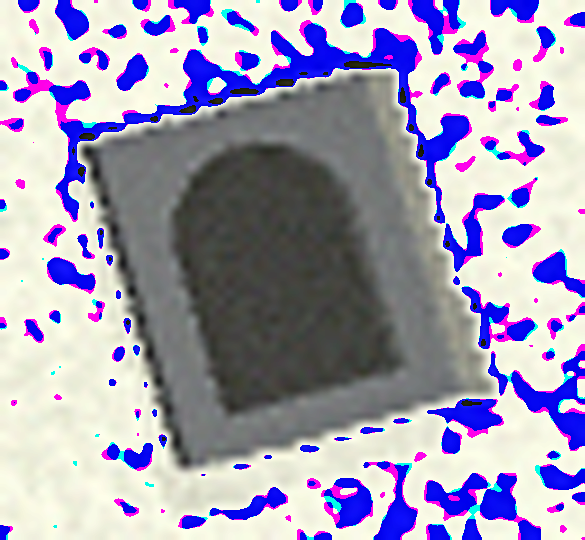

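{"method": "send_rows", "body": {"targets": [[0.0135,-0.029,0,1.1,100],[0.0135,-0.029,0,1.1,100],[0.0135,-0.029,0,1.1,100],[0.0135,-0.029,0,1.1,100],[0.0135,-0.029,0,1.1,100],[0.0135,-0.029,0,1.1,100],[0.0135,-0.029,0,1.1,100],[0.0135,-0.029,0,1.1,100],[0.0135,-0.029,0,1.1,100],[0.0135,-0.029,0,1.1,100],[0.0135,-0.029,0,1.1,100],[0.0135,-0.025,0,1.2,100]]}}

```text
clock: 21.3
tcp_pos: [0.6048, -0.2654, 0.0999]
orientation: [-0.001, 0.854, 0.52, -0.001]
wrist_force: [0.4, 0.5, 0.2]
finger_gap: 0.0518
```

{"method": "send_rows", "body": {"targets": [[0,0,-0.02,0,100],[0,0,-0.02,0,100],[0,0,-0.01,0,100],[0,0,0,0,100],[0,0,0,0,100]]}}

```text
clock: 21.8
tcp_pos: [0.605, -0.2638, 0.0516]
orientation: [-0.0, 0.854, 0.52, -0.0]
wrist_force: [0.8, 0.3, 0.5]
finger_gap: 0.0515
```

```bash
python3 -c "
from h import *
st()
b=cam('scene','s16.png')
im=cv2.resize(b['img'][90:230,150:300],None,fx=4,fy=4)[:,:,::-1]
cv2.imwrite('pics/v16.png',im)"
```

```text
t 21.8 tcp [ 605.  -263.8   51.6] jaw 62.63 tz [-0.001  0.    -1.   ] F [0.8 0.3 0.5] gap 51.5 q [-30.5  32.9  -0.1  57.1   0.   -3.2]
```

View pics/v16.png

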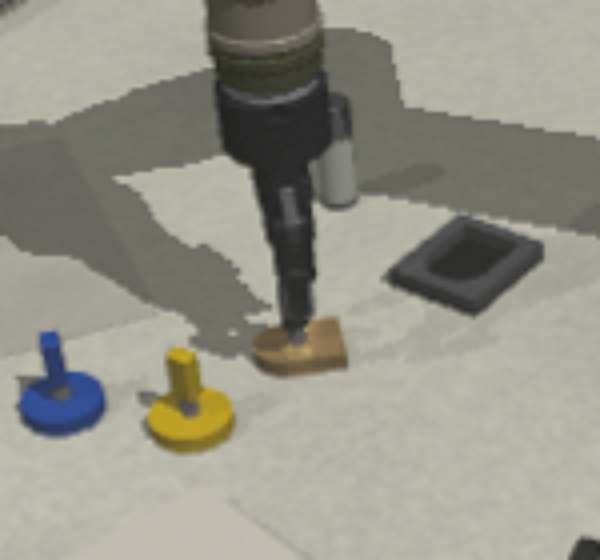

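{"method": "send_rows", "body": {"targets": [[0.0025,0,-0.012,0,100],[0,0,-0.0115,0,100],[0,0,0,0,100],[0,0,0,0,100]]}}

```text
clock: 22.25
tcp_pos: [0.6071, -0.2637, 0.0276]
orientation: [-0.001, 0.854, 0.52, -0.0]
wrist_force: [0.9, 0.1, -0.1]
finger_gap: 0.0518
```

```bash
python3 -c "
from h import *
st()"
```

```text
t 22.25 tcp [ 607.1 -263.7   27.6] jaw 62.62 tz [-0.001  0.001 -1.   ] F [ 0.9  0.1 -0.1] gap 51.8 q [-30.4  34.3  -1.3  54.5   0.   -3.1]
```

{"method": "send_rows", "body": {"targets": [[0.001,0,0,0,100],[0,0,0,0,160],[0,0,0,0,190],[0,0,0,0,210],[0,0,0,0,230],[0,0,0,0,255],[0,0,0,0,255],[0,0,0,0,255],[0,0,0,0,255]], "newtons": 40}}

```text
clock: 23.15
tcp_pos: [0.6087, -0.2644, 0.0287]
orientation: [0.0, 0.854, 0.52, 0.0]
wrist_force: [-1.8, -2.4, 2.9]
finger_gap: 0.0134
```

```bash
python3 -c "
from h import *
st()
b=cam('scene','s17.png')
im=cv2.resize(b['img'][90:230,150:300],None,fx=4,fy=4)[:,:,::-1]
cv2.imwrite('pics/v17.png',im)
import fit
P=pts(b);z=P[...,2];ok=b['z_map']>0
X=fit.rays(b,.0134)*1000;m=ok&(np.hypot(X[...,0]-608,X[...,1]+263)<60)
g=cv2.dilate(np.uint8(m&(z>.02)),np.ones((3,3)))>0
m&=~g;lab=(z>.011)&(z<.018);print(fit.fit(X[m],lab[m],(608,-263,-27),66,48))
"
```

```text
t 23.15 tcp [ 608.7 -264.4   28.7] jaw 62.61 tz [ 0.    -0.001 -1.   ] F [-1.8 -2.4  2.9] gap 13.4 q [-30.4  34.4  -1.   54.6  -0.   -3. ]
(array([ 609.28, -261.13,  -22.03]), np.float64(201.5), 660)
```

View pics/v17.png

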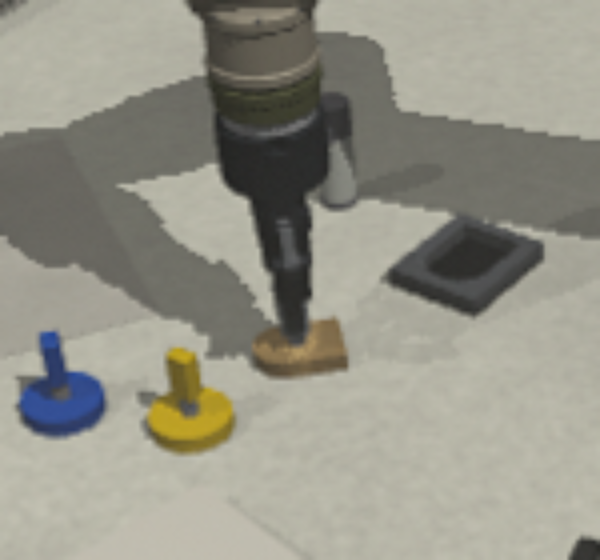

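{"method": "send_rows", "body": {"targets": [[0,0,0.01,0,255],[0,0,0.02,0,255],[0,0,0.015,0,255],[-0.02,0,0,5.4,255],[-0.02,0,0,5.4,255],[-0.02,0,0,5.4,255],[-0.02,0,0,5.4,255],[-0.02,0,0,5.4,255],[-0.02,-0.001,0,5.4,255],[-0.02,-0.001,0,5.4,255],[-0.021,-0.0005,0,5.6,255],[0,0,0,0,255]]}}

```text
clock: 24.4
tcp_pos: [0.4451, -0.2655, 0.0732]
orientation: [-0.002, 0.602, 0.799, 0.0]
wrist_force: [-0.6, -1.9, -0.1]
finger_gap: 0.0134
```

{"method": "send_rows", "body": {"targets": [[0,0,-0.015,0,255],[0,0,0,0,255],[0,0,0,0,255]]}}

```text
clock: 24.7
tcp_pos: [0.448, -0.2663, 0.0583]
orientation: [-0.0, 0.602, 0.799, 0.0]
wrist_force: [0.0, 0.2, -0.3]
finger_gap: 0.0138
```

```bash
python3 -c "
from h import *
st()
b=cam('scene','s18.png');a=cam('top','t18.png')
im=cv2.resize(b['img'][100:200,200:330],None,fx=6,fy=6,interpolation=cv2.INTER_CUBIC)[:,:,::-1]
cv2.imwrite('pics/v18.png',im)
cv2.imwrite('pics/v18t.png',cv2.resize(a['img'][230:300,340:430],None,fx=8,fy=8,interpolation=cv2.INTER_CUBIC)[:,:,::-1])
"
```

```text
t 24.7 tcp [ 448.  -266.3   58.3] jaw 105.99 tz [-0.     0.001 -1.   ] F [ 0.   0.2 -0.3] gap 13.8 q [-39.6  19.  -21.7  49.4   0.  -55.6]
```

View pics/v18.png

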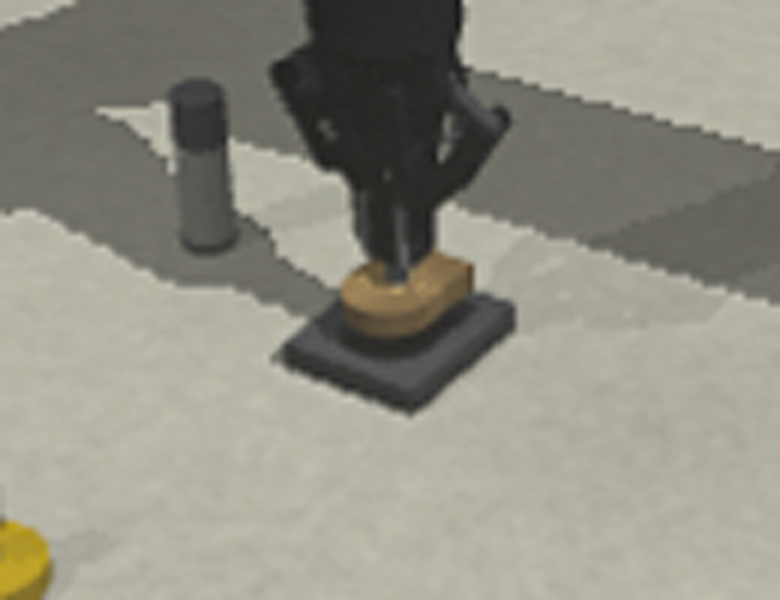

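View pics/v18t.png

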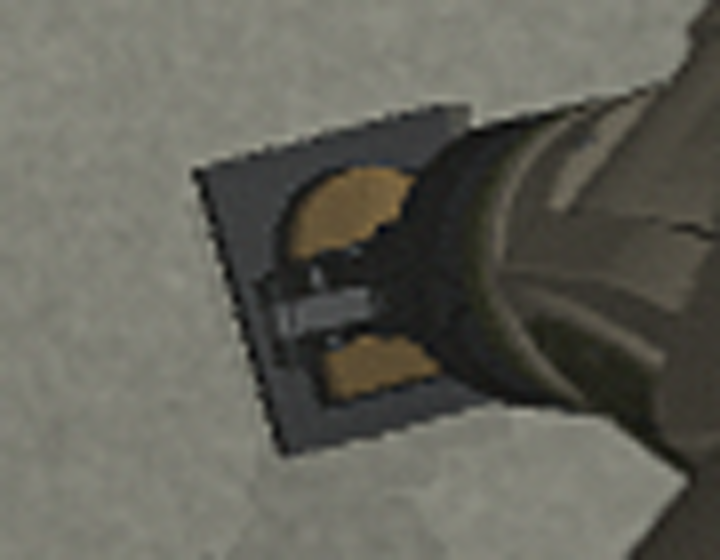

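```bash
cat > fit3.py <<'E'
from fit import *
zt=float(sys.argv[1]); T,S=sys.argv[2:4]
import sys
for f,off in ((T,0),(S,0)):
    d=dict(np.load('pics/'+f+'.npz'));P=pts(d);z=P[...,2];ok=d['z_map']>0
    X=rays(d,zt)*1000;m=ok&(np.hypot(X[...,0]-447,X[...,1]+267)<55)
    g=cv2.dilate(np.uint8(m&(z>zt+.006)),np.ones((5,5)))>0
    hsv=cv2.cvtColor(d['img'],cv2.COLOR_RGB2HSV).astype(int);wood=(hsv[...,1]>90)&(hsv[...,0]<30)
    print(f,'wood z',np.percentile(z[m&wood],[5,50,95]).round(4))
    m&=~g;lab=wood&(z>zt-.005)
    print(f,'arch',fit(X[m],lab[m],(447,-267,16),66,48),lab[m].sum())
E
python3 fit3.py .0436 t18.png s18.png
```

```text
t18.png wood z [0.0397 0.0429 0.0458]
t18.png arch (array([ 447.89, -265.84,   16.55]), np.float64(20.2), 611) 93
s18.png wood z [0.0328 0.0417 0.0447]
s18.png arch (array([ 448.78, -260.8 ,   18.98]), np.float64(73.2), 391) 110
```

```bash
python3 - <<'E'
from fit import *
for f in ('top0.png','sc0.png'):
    d=dict(np.load('pics/'+f+'.npz'));P=pts(d);z=P[...,2];ok=d['z_map']>0
    hsv=cv2.cvtColor(d['img'],cv2.COLOR_RGB2HSV).astype(int);wood=(hsv[...,1]>90)&(hsv[...,0]<30)
    X=rays(d,.0137)*1000;m=ok&(np.hypot(X[...,0]-607.7,X[...,1]+264)<50)
    g=cv2.dilate(np.uint8(m&(z>.02)),np.ones((3,3)))>0
    sh=cv2.dilate(np.uint8(wood),np.ones((3,3)))>0
    m&=~g;lab=wood&(z>.009)
    print(f,fit(X[m],lab[m],(607.7,-264,-27),66,48))
E
```

```text
top0.png (array([ 607.02, -263.97,  -27.2 ]), np.float64(79.1), 1011)
sc0.png (array([ 608.9 , -261.27,  -29.37]), np.float64(54.1), 448)
```

{"method": "send_rows", "body": {"targets": [[-0.0012,-0.0016,-0.005,-0.3,255],[0,0,-0.005,0,255],[0,0,0,0,255],[0,0,0,0,255]]}}

```text
clock: 25.2
tcp_pos: [0.4462, -0.2681, 0.048]
orientation: [-0.0, 0.604, 0.797, 0.0]
wrist_force: [0.7, -0.3, -1.2]
finger_gap: 0.0132
```

```bash
python3 -c "
from h import *
st()
b=cam('scene','s19.png');a=cam('top','t19.png')
im=cv2.resize(b['img'][100:200,200:330],None,fx=6,fy=6,interpolation=cv2.INTER_CUBIC)[:,:,::-1]
cv2.imwrite('pics/v19.png',im)
cv2.imwrite('pics/v19t.png',cv2.resize(a['img'][230:300,340:430],None,fx=8,fy=8,interpolation=cv2.INTER_CUBIC)[:,:,::-1])
"; python3 fit3.py .0335 t19.png s19.png
```

```text
t 25.2 tcp [ 446.2 -268.1   48. ] jaw 105.71 tz [-0.001  0.001 -1.   ] F [ 0.7 -0.3 -1.2] gap 13.2 q [-39.8  19.5 -22.5  48.    0.  -55.6]
t19.png wood z [0.0277 0.0325 0.0355]
t19.png arch (array([ 446.21, -267.74,   15.19]), np.float64(20.2), 604) 86
s19.png wood z [0.0221 0.0316 0.0347]
s19.png arch (array([ 447.09, -262.37,   16.94]), np.float64(65.3), 405) 111
```

View pics/v19.png

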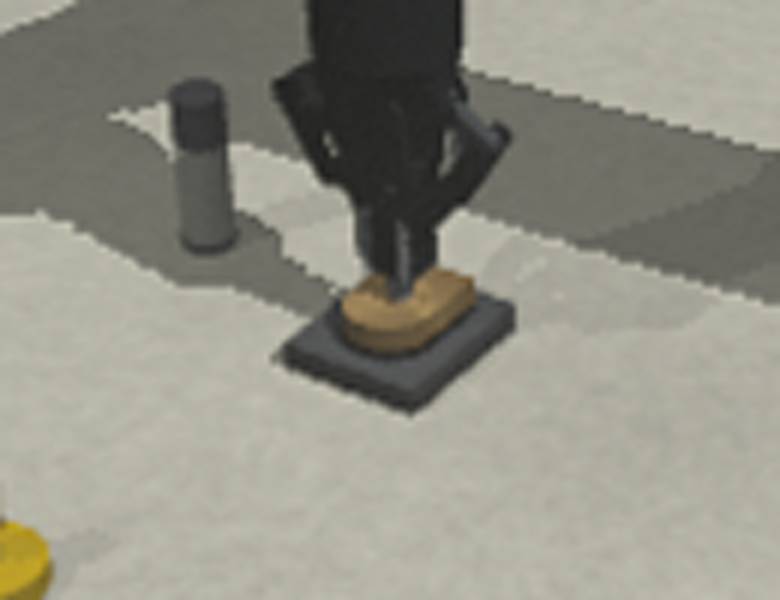

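View pics/v19t.png

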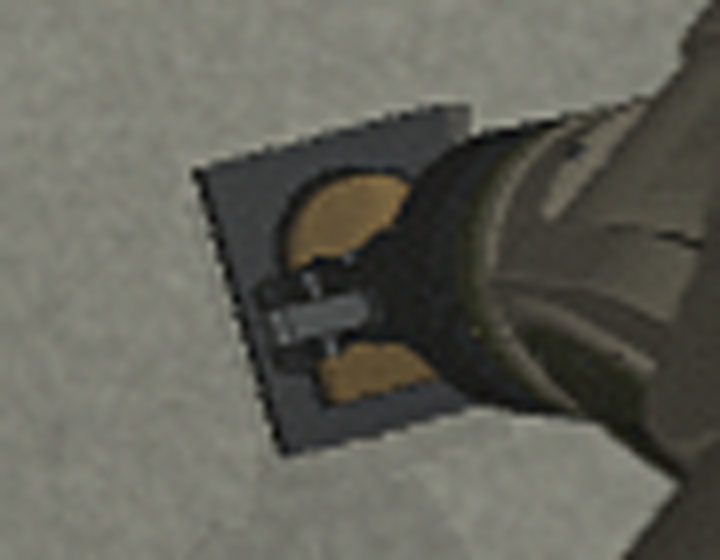

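{"method": "send_rows", "body": {"targets": [[0.0003,0,-0.002,0.3,255],[0,0,-0.002,0,255],[0,0,-0.0015,0,255],[0,0,-0.0015,0,255],[0,0,0,0,255]]}}

```text
clock: 25.8
tcp_pos: [0.4466, -0.2681, 0.0411]
orientation: [-0.0, 0.602, 0.799, 0.0]
wrist_force: [-0.3, -0.7, -1.2]
finger_gap: 0.0132
```

```bash
python3 -c "
from h import *
st()"
```

```text
t 25.8 tcp [ 446.6 -268.1   41.1] jaw 106.02 tz [-0.  0. -1.] F [-0.3 -0.7 -1.2] gap 13.2 q [-39.8  20.  -23.   47.    0.  -55.8]
```

{"method": "send_rows", "body": {"targets": [[0,0,-0.002,0,255],[0,0,-0.002,0,255],[0,0,-0.002,0,255],[0,0,-0.001,0,255],[0,0,0,0,255]]}}

```text
clock: 26.3
tcp_pos: [0.4466, -0.2681, 0.0341]
orientation: [-0.0, 0.602, 0.799, 0.0]
wrist_force: [-0.1, 0.7, -1.1]
finger_gap: 0.0131
```

```bash
python3 -c "
from h import *
st()"
```

```text
t 26.3 tcp [ 446.6 -268.1   34.1] jaw 106.02 tz [-0.  0. -1.] F [-0.1  0.7 -1.1] gap 13.1 q [-39.8  20.5 -23.5  46.1   0.  -55.8]
```

{"method": "send_rows", "body": {"targets": [[0,0,-0.001,0,255],[0,0,-0.0005,0,255],[0,0,0,0,255]]}}

```text
clock: 26.6
tcp_pos: [0.4467, -0.2682, 0.0328]
orientation: [-0.0, 0.602, 0.799, 0.0]
wrist_force: [0.2, 0.3, -1.8]
finger_gap: 0.0137
```

{"method": "send_rows", "body": {"targets": [[0,0,-0.0005,0,255],[0,0,0,0,255]]}}

```text
clock: 26.8
tcp_pos: [0.4467, -0.2683, 0.0326]
orientation: [0.0, 0.602, 0.799, 0.0]
wrist_force: [-0.6, 0.6, 2.6]
finger_gap: 0.014
```

Contact at the seated height. Release and check.

{"method": "send_rows", "body": {"targets": [[0,0,0,0,220],[0,0,0,0,190],[0,0,0,0,150],[0,0,0,0,120],[0,0,0,0,100],[0,0,0,0,100],[0,0,0.02,0,100],[0,0,0.025,0,100],[0,0,0.025,0,100],[0,0,0.03,0,100],[0,0,0,0,100]]}}

```text
clock: 27.9
tcp_pos: [0.4489, -0.27, 0.1364]
orientation: [0.004, 0.602, 0.799, -0.0]
wrist_force: [-0.1, 0.2, -0.2]
finger_gap: 0.0521
```

{"method": "send_rows", "body": {"targets": [[-0.02,-0.03,0.03,0,100],[-0.02,-0.03,0.03,0,100],[-0.02,-0.03,0.02,0,100],[-0.03,-0.03,0,0,100],[-0.03,-0.03,0,0,100],[-0.03,-0.02,0,0,100],[-0.03,-0.02,0,0,100],[0,0,0,0,100],[0,0,0,0,100]]}}

```text
clock: 28.8
tcp_pos: [0.266, -0.4583, 0.2116]
orientation: [-0.0, 0.603, 0.798, 0.001]
wrist_force: [0.6, 0.7, 0.2]
finger_gap: 0.0521
```

```bash
python3 -c "
from h import *
st()
b=cam('scene','s20.png');a=cam('top','t20.png')
cv2.imwrite('pics/v20.png',cv2.resize(b['img'][100:320,200:500],None,fx=2.6,fy=2.6,interpolation=cv2.INTER_CUBIC)[:,:,::-1])
cv2.imwrite('pics/v20t.png',cv2.resize(a['img'][150:300,150:480],None,fx=2.4,fy=2.4,interpolation=cv2.INTER_CUBIC)[:,:,::-1])
O={'big':(.637,.086),'small':(.452,.2695),'bar':(.442,.081),'arch':(.447,-.267)}
for nm,d in(('top',a),('scene',b)):
    P=pts(d);z=P[...,2];ok=d['z_map']>0
    hsv=cv2.cvtColor(d['img'],cv2.COLOR_RGB2HSV).astype(int);wood=(hsv[...,1]>90)&(hsv[...,0]<30)
    for n,(x,y) in O.items():
        m=ok&(np.hypot(P[...,0]-x,P[...,1]-y)<.06);q=P[m&wood&(z>.012)];t=P[m&(z>.06)]
        print(nm,n,len(q),'foot z',np.percentile(q[:,2],[5,50,95]).round(4),'grip top',len(t),t.mean(0).round(4) if len(t) else '', t[:,2].max().round(4) if len(t) else '')
"
```

```text
t 28.8 tcp [ 266.  -458.3  211.6] jaw 105.89 tz [-0.     0.001 -1.   ] F [0.6 0.7 0.2] gap 52.1 q [-68.6  13.4  -6.3  70.4   0.  -84.5]
top big 292 foot z [0.0143 0.0172 0.0201] grip top 44 [0.6352 0.0858 0.0676] 0.0712
top small 54 foot z [0.0134 0.017  0.0196] grip top 53 [0.4525 0.2677 0.0673] 0.0712
top bar 257 foot z [0.0142 0.0172 0.0199] grip top 48 [0.4421 0.082  0.0673] 0.0714
top arch 381 foot z [0.0142 0.0171 0.0196] grip top 53 [ 0.4464 -0.2674  0.0673] 0.0713
scene big 236 foot z [0.0142 0.017  0.0196] grip top 48 [0.6381 0.0895 0.0662] 0.072
scene small 56 foot z [0.0136 0.0162 0.0191] grip top 48 [0.4549 0.2717 0.0666] 0.0703
scene bar 189 foot z [0.0133 0.0166 0.0195] grip top 37 [0.4448 0.0848 0.0657] 0.0706
scene arch 131 foot z [0.0135 0.0169 0.0193] grip top 28 [ 0.4483 -0.2638  0.0655] 0.0716
```

View pics/v20.png

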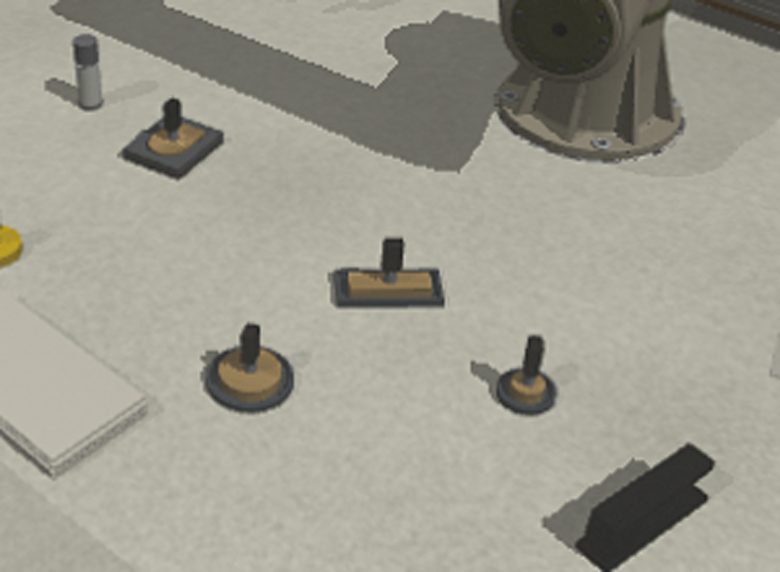

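View pics/v20t.png

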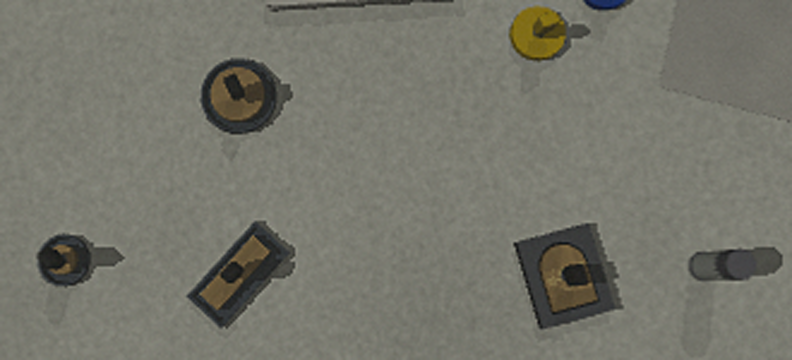

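```bash
python3 -c "
from h import *
print(ticket.hand_in())"
```

```text
the job is handed in; nothing more can be done
None
```

All four stamps are in their matching rests, and the job is handed in; it gave no verdict. I picked each stamp up by its grip, lowered it until the floor of its rest took the weight, then released it. The two round ones and the long narrow one are in their dishes. The arch stamp was turned about 43° and went into the foam pocket without catching.

**Final checks:** after the arm backed off, both cameras showed all four stamps upright and inside their rests. Every foot top read about 17 mm above the desk (18 mm expected; bare desk also reads a little low). The arch foot read the same as the others, so it is fully home. The job was done at about 29 s of the 115 s allowed. The highest force in my readings was about 12 N, when I set down the long narrow stamp.

**Bystanders:** in the final pictures the stapler and the glue stick look upright and where they were. I only compared these by eye and did not measure their positions again.

**Disagreements:** the two cameras differ by about 2–4 mm in position. The scene camera's outline fits of the arch while it was held were poor because the gripper hid part of it. I used the top camera for the final alignment over the pocket.

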